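# Set a strip to its cut line on the sawing board and clamp it

## Robot

A 6-joint arm with a two-finger parallel gripper is mounted at the origin on a cart in front of the work surface, level with it; the furniture and walls round the work are solid. World frame = base frame: x ahead of the robot, y to its left, z up, the work surface at z = 0. Lengths are in mm, angles in rad, forces in N, time in s.
With the tool pointing down it reaches from about 275 to 750 mm from the base axis. Payload 10.2 kg.
Tool frame: the origin (TCP) lies at the very end of the fingers, on their centre line; the grasp point (between the pads) lies 19 mm behind it; z points along the fingers, y is the line along which they close (so a half turn about z gives the same grasp; the last joint's range is limited). The gripper opens to 85 mm and grips with 20 to 120 N. Pads are 22 mm wide; open, the fingers measure 114 mm over their backs; the gripper's body (76 mm by 85 mm) begins 54 mm behind the grasp point. The pads swing forward as they close: fully open they stand 13 mm farther back than shut.
Start: joints at [-1.41, 0.313, 1.498, -0, 1.331, -0.223], TCP at [196.572, -486.817, 231.294] pointing down, gripper open.
Joint ranges: [-2.94, 2.94], [-0.97, 2.17], [0.19, 2.56], [-1.23, 4.37], [0.02, 3.11], [-2.88, 2.88]. Speed limits (rad/s): [2.39, 2.39, 3.01, 3.14, 3.14, 3.14].

## Interface

Orientations are given as a unit quaternion [w, x, y, z].
In Python, from rig import * gives the robot as it stands. The module is installed in compiled form; this text tells all that it offers.
- The arm moves only by the shell command python3 -m crank 'ROWS' [FORCE]. ROWS is JSON, a list that holds one entry, the list of rows, each a list of 7 numbers: the shift along the tool's x, y, z in units of 25 mm (1.0 is 25 mm), then the turn, a rotation vector about the tool's x, y, z in units of 8 degrees (1.0 is 8 degrees), then the finger opening in mm, from 0 to 85.4. A call has exactly 8 rows; each row shifts and turns the commanded pose from where the row before left it, along the tool's axes as they then stand; what a row does not reach is not made up. A row lasts 1/10 s, in which the tool goes at most 50 mm and 8.59 degrees, less where a joint would pass 70% of its speed; a pose out of reach is approached as far as the arm can. A call is refused whole if a number of a shift passes 1 or a number of a turn 1, either way. A call with a gripper value outside its range is refused whole. The fingers move at their own pace and stop on an object; FORCE is the grip in N (left out, the last holds). Time passes only in rows, so rows that do not move let the fingers close, or fill a call up. It gives the time, the measured TCP pose, the force, the opening and the grip force at its end, in the units of the state.
- sense(): the state, without advancing time (a new reading comes with each control period).
- capture(name): name is "side" or "top"; returns the picture (400x640x3 uint8, blue, green, red); there is no depth.
- camera_model(name): a dict with "fx", "fy", "cx", "cy" (pixels), "k1" (the pictures are not rectified: a ray, as slopes to the right and down, at radius r is drawn at 1 + k1 r^2 times it, then the intrinsics apply), "world_from_camera" (4x4, takes a point from camera to world coordinates). Camera axes: x right, y up, looking along -z (the intrinsics and any distortion apply to the point x, -y, -z); pixel columns grow to the right and rows downward; lengths in mm; the calibration is good to about 2 mm. A picture is of the moment at which its call begins. camera_model takes no time and is no camera call.
- finish_job(): hands the job in; it is judged then, once.
The state is a dict: "time_s": time; "joints": joint angles; "dq": joint speeds; "tau": joint torques, N m; "eef_pos": TCP position; "ee_rot": TCP orientation; "force": force on the tool from outside, world axes, zero at the start; "wrist_torque": the same for the moment, N m; "grip_width": opening from 0.0 (shut) to 1.0 (fully open); "grip_force": force on a finger pad.
Only numpy, scipy, OpenCV 4.12 (cv2) and the standard library are available. Lean on these libraries where they do the work, as an engineer would, in place of code of your own. Each camera call takes 0.05 s, during which the arm holds its last target. There are 200 camera calls.

## Task

The white plastic strip on the sawing board is to be sawn at its pencil line. Without gripping or lifting it, push the strip gently with the fingertips until it lies flush along the fence and its crossed-out end sticks out 40 mm over the right-hand end of the board, so that the pencil line is right above the edge; only then press the hold-down lever down until its rubber foot clamps the strip there, and take the hand away. Leave the paint tin, the pencil, the glue bottle and the saw as they are.

Things in the scene. Friction and masses are not known exactly. Their poses are not given: they have to be found in the camera images.
- saw_board: Plywood sawing board, fixed, level across the model rails. Origin on its underside; own x points away from the robot, y to the left (yaw -0.25 to 0.1 rad), z up. Deck from x = -110 to +70, y = -140 to +140 mm, top at z = 22. Its right-hand end (y = -140) is the sawing edge. A straight fence of darker wood runs along the whole deck: face x = 45, top z = 40, 20 mm thick.
- saw_edge (a point): Point on the deck's sawing edge (right-hand end) where the seated strip's middle crosses it: x = 27, y = -140, z = 22 mm of the board. Beyond it there is free air.
- strip: Loose strip of white hard-foam plastic, 36 (own x) by 200 (own y) by 6 mm, 25 to 49 g, lying flat on the deck in front of the fence, at up to 0.1 rad to it. Origin: centre of its underside; flush at the fence it is at x = 27 mm of the board. A light push on an edge slides it (friction about 0.6); it passes freely below the lever's raised foot.
- cut_line (a point): Middle of the thin dark pencil line straight across the strip's top face, 40 mm from the strip's right-hand (-y) end, 60 mm from its centre. A pencilled cross marks the waste between line and end.
- hold_down: Hold-down lever; origin on its hinge pin, at x = 55, y = -85, z = 48 mm of the board, pin along y. Light wood bar, 15 mm wide, reaching 83 mm from the pin towards the robot; it starts leaning up 34 to 43 degrees. Level, its top is 6 mm above the pin and its foot clamps the strip. Stiff hinge (0.15 N m), stays where left. Pressing straight down on it 40 to 55 mm from the pin, 5 to 10 N, clamps.
- lever_pad (a point): Centre of the thumb pad on top of the lever near its free end, 76 mm from the pin; moves with the lever. 98 to 107 mm above the board's underside when raised, 57 mm when closed.
- lever_foot (a point): Centre of the underside of the round rubber foot, 15 mm across, below the lever, 28 mm from the pin; moves with the lever. Closed, it stands on the strip at x = 27, y = -85, z = 28 mm of the board; raised, it is over 20 mm above the deck.
- paint_tin: Bystander: small enamel tin, 33 mm across, 28 mm tall, standing on the deck's front left corner; origin at the centre of its foot.
- pencil: Bystander: hexagonal pencil, 166 by 7 mm, lying along the deck's front edge (its own y along it); origin near its middle, underside.
- glue_bottle: Bystander: white glue bottle, 33 mm across, 84 mm tall, standing right of the board on the worktop; origin at the centre of its foot.
- razor_saw: Bystander: razor saw, 260 mm long, 20 mm high, with a round dark wooden handle and a brass-backed blade, lying on the worktop right of the board; origin at the handle's blade end.

How it is judged (in metres and radians):
On the way:
1. the strip lies flush at the fence with its pencil line above the sawing edge, the lever still up (y of cut_line in the frame of saw_board between -0.144 and -0.136 m and x of strip in the frame of saw_board between 0.0235 and 0.0295 m and angle between the y axis of strip and the y axis of saw_board, either way round below 0.03 rad and z of strip in the frame of saw_board between 0.019 and 0.025 m and z of lever_pad in the frame of saw_board above 0.08 m), for 0.2 s.
At the end, for the whole second after the job is handed in: The strip lies flat on the deck, flush along the fence (within 3.5 mm, 0.03 rad), its pencil line within 4 mm of the sawing edge, and the lever is down with its foot pressing on the strip by more than 1 N (y of cut_line in the frame of saw_board between -0.144 and -0.136 m and x of strip in the frame of saw_board between 0.0235 and 0.0295 m and angle between the y axis of strip and the y axis of saw_board, either way round below 0.03 rad and z of strip in the frame of saw_board between 0.019 and 0.025 m and z of lever_pad in the frame of saw_board below 0.061 m and contact force between hold_down and strip above 1 N and linear speed of strip below 0.01 m/s); the robot touches nothing.
It fails at once if the strip is gripped or pressed with more than 35 N by the fingers (contact force between the fingers and strip above 35 N).
It fails at once if the strip is lifted more than 8 mm off the deck (z of strip in the frame of saw_board above 0.03 m).
It fails at once if the paint tin, pencil, glue bottle or saw is moved more than 15 mm (distance of any of paint_tin, pencil, glue_bottle, razor_saw from where it was at the start of the episode above 0.015 m).
It also fails if it takes over 58 s, if anything falls off the work surface, if the arm or the gripper's body presses on something with over 40 N, if the wrist force passes 120 N, or if a joint passes its speed limit or range.

## Working session

There is one attempt and no reset: what is moved stays moved. The work goes in short steps, Python scripts to look and compute and a shell command to move; the robot and the scene stay as the last step left them, time stands still between calls to the robot, and variables do not carry over. Pictures are saved under pics/ and viewed, at most 10 in all, crops included, and the job is handed in when it is done.

```bash
mkdir -p pics; cat > h.py <<'E'
from rig import *
import numpy as np, cv2
from scipy.spatial.transform import Rotation as R
def M(n):
    c=camera_model(n); K=np.array([[c['fx'],0,c['cx']],[0,c['fy'],c['cy']],[0,0,1.]])
    return K,np.array([c['k1'],0,0,0,0.]),np.array(c['world_from_camera'])
def ray2(n,uv,z):
    K,d,T=M(n)
    p=cv2.undistortPoints(np.array(uv,float).reshape(-1,1,2),K,d).reshape(-1,2)
    r=np.c_[p[:,0],-p[:,1],-np.ones(len(p))]@T[:3,:3].T
    o=T[:3,3]; return o+r*((z-o[2])/r[:,2])[:,None]
def proj(n,P):
    K,d,T=M(n); q=(np.atleast_2d(P)-T[:3,3])@T[:3,:3]
    return cv2.projectPoints(q*[1,-1,-1],np.zeros(3),np.zeros(3),K,d)[0].reshape(-1,2)
E
python3 - <<'E'
from h import *
for n in('top','side'):
    im=capture(n); cv2.imwrite(f'pics/{n}0.png',im); 
    print(n,camera_model(n))
s=sense();print(s)
E
```

```text
top {'fx': 509.58937961834397, 'fy': 509.58937961834397, 'cx': 319.37365442530927, 'cy': 203.86616304659228, 'k1': -0.16734544536523235, 'world_from_camera': array([[ 7.53250249e-03,  9.96234669e-01, -8.63698239e-02,
         3.62331858e+02],
       [-9.99764398e-01,  9.26113192e-03,  1.96310793e-02,
        -4.40732234e+01],
       [ 2.03570441e-02,  8.62016038e-02,  9.96069714e-01,
         1.43556191e+03],
       [ 0.00000000e+00,  0.00000000e+00,  0.00000000e+00,
         1.00000000e+00]])}
side {'fx': 513.4646654592044, 'fy': 513.4646654592044, 'cx': 311.24459953288294, 'cy': 198.18185052390672, 'k1': 0.03191564455543364, 'world_from_camera': array([[-9.99914177e-01, -3.74786898e-03,  1.25536089e-02,
         4.92678073e+02],
       [ 1.18947402e-02, -6.61340251e-01,  7.49991725e-01,
         9.39902013e+02],
       [ 5.49133611e-03,  7.50076680e-01,  6.61328072e-01,
         9.87670768e+02],
       [ 0.00000000e+00,  0.00000000e+00,  0.00000000e+00,
         1.00000000e+00]])}
{'time_s': 0.1, 'joints': array([-1.41039063e+00,  3.13391345e-01,  1.49836685e+00,  1.26398685e-05,
        1.33102463e+00, -2.23403466e-01]), 'dq': array([ 1.37295664e-03, -1.40232583e-03, -2.20090028e-03,  1.80738878e-03,
       -4.33480595e-05,  9.73371321e-04]), 'tau': array([ 1.91722022e-03, -4.12906337e+01, -2.60139763e+01, -2.12774803e-04,
        3.09549381e-03, -1.49048714e-05]), 'eef_pos': array([ 196.54009029, -486.56721767,  230.79153426]), 'ee_rot': array([-5.94594049e-04,  9.81642871e-01,  1.90727346e-01,  2.48765344e-05]), 'force': array([-0.09701284,  0.44369836,  0.83342305]), 'wrist_torque': array([ 0.02678465, -0.03016698,  0.02682394]), 'grip_force': 0.0, 'grip_width': 0.9996449320429511}
```

View pics/top0.png

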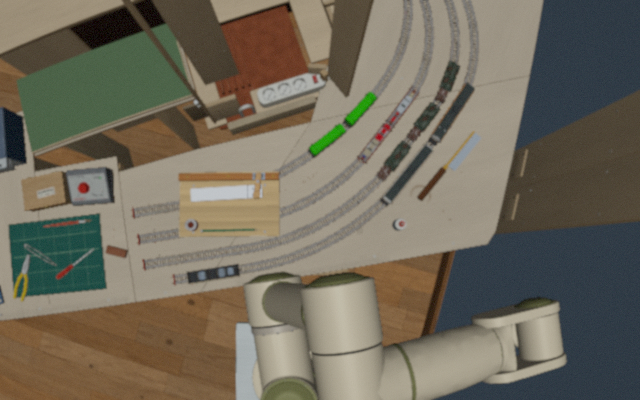

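View pics/side0.png

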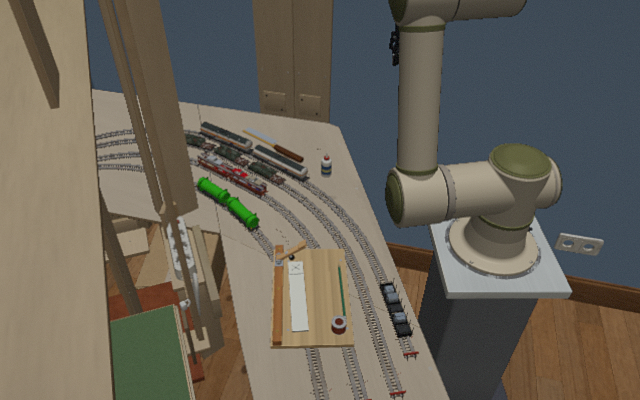

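The board is in the top view at about (179–280, 173–237) and in the side view at (272–352, 247–347). The lever is near (259,185) top. I'll enlarge both.

```bash
python3 - <<'E'
from h import *
a=cv2.imread('pics/top0.png')[165:245,172:292]; b=cv2.imread('pics/side0.png')[235:355,262:362]
cv2.imwrite('pics/top0c.png',cv2.resize(a,None,fx=6.5,fy=6.5,interpolation=cv2.INTER_CUBIC))
cv2.imwrite('pics/side0c.png',cv2.resize(b,None,fx=5,fy=5,interpolation=cv2.INTER_CUBIC))
E
```

```text
(no output)
```

View pics/top0c.png

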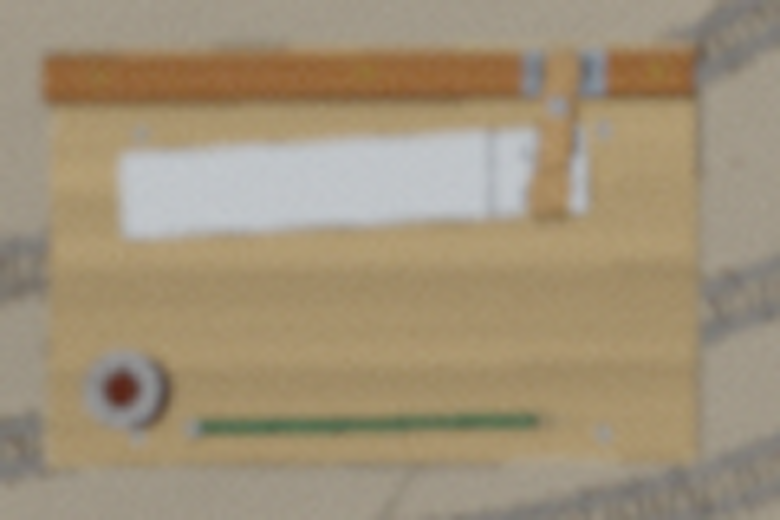

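View pics/side0c.png

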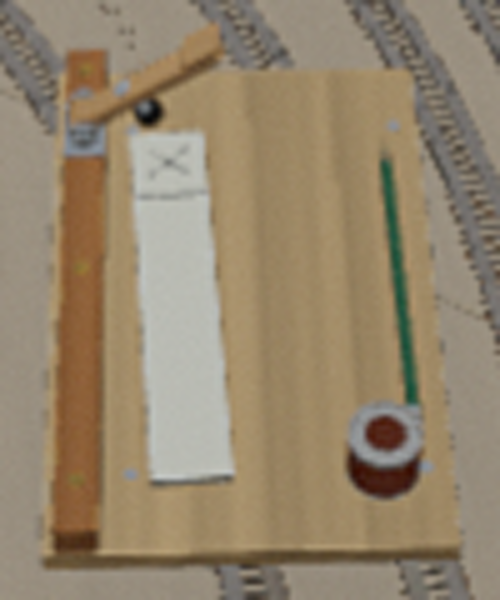

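Top crop: fence, strip with its line at crop x≈491, tin, pencil and raised lever over the strip's waste end. Side crop: strip corners (129,132), (203,130), (234,477), (150,482). I fit board and strip jointly.

```bash
cat > fit.py <<'E'
from h import *
from scipy.optimize import least_squares
def crop(p,o,f): return (np.array(p,float)+.5)/f-.5+np.array(o)
B=np.array([(-110,-140,22),(-110,140,22),(65,140,40),(65,-140,40),(45,140,40),(45,-140,40)],float)
Bt=crop([(698,462),(47,465),(44,54),(695,50),(45,103),(694,95)],(172,165),6.5)
Bs=crop([(410,70),(460,550),(52,530),(66,52),(98,530),(106,52)],(262,235),5)
S=np.array([(18,100,6),(-18,100,6),(-18,-100,6),(18,-60,6),(-18,-60,6)],float)
St=crop([(118,153),(124,240),(588,214),(491,130),(492,216)],(172,165),6.5)
Ss=crop([(150,482),(234,477),(203,130),(136,198),(210,192)],(262,235),5)
def bw(p,P): return R.from_euler('z',p[3]).apply(P)+p[:3]
def sw(p,P): return bw(p,R.from_euler('z',p[6]).apply(P)+[p[4],p[5],22])
def res(p): return np.r_[proj('top',bw(p,B))-Bt,proj('side',bw(p,B))-Bs,proj('top',sw(p,S))-St,proj('side',sw(p,S))-Ss].ravel()
r=least_squares(res,[480,190,10,0,0,20,0],loss='soft_l1'); 
if __name__=='__main__':
    print(r.x.round(3)); print(r.fun.reshape(-1,2).round(1).tolist())
    p=r.x; print('strip corners',sw(p,[(18,100,6),(-18,100,6),(18,-100,6),(-18,-100,6)]).round(1))
    for a in (34,43):
        a=np.radians(a);L=bw(p,[(55-76*np.cos(a)-6*np.sin(a),-85,48+76*np.sin(a)+6*np.cos(a)-0)]);print(L,(proj('top',L)-[172,165])*6.5,(proj('side',L)-[262,235])*5)
E
python3 fit.py
```

```text
[5.01933e+02 1.81363e+02 7.57000e-01 1.70000e-02 9.73700e+00 7.13200e+00
 4.90000e-02]
[[-0.1, 0.4], [0.1, 0.4], [-0.2, 0.6], [-0.2, 0.2], [-0.5, 0.2], [0.0, 0.5], [-0.2, -0.4], [-0.2, -0.5], [-0.7, 0.5], [-0.1, -0.5], [-0.4, 0.3], [-0.2, -0.7], [0.5, 0.8], [0.0, 0.2], [-0.1, 0.1], [-0.1, 1.0], [0.3, 0.6], [-0.2, -0.1], [-0.5, -0.1], [-0.2, 0.4], [-0.6, 0.1], [-0.5, 0.4]]
strip corners [[522.9 289.6  28.8]
 [487.  287.3  28.8]
 [536.1  90.1  28.8]
 [500.2  87.7  28.8]]
[[491.98863558  96.18538593  96.22958241]] [[548.16205926 215.68043921]] [[216.30249641  48.40320093]]
[[498.67484883  96.29680017 104.97669388]] [[545.97533735 197.09690464]] [[202.14654242  35.89284479]]
```

Board origin (502,181,~1), yaw 0.017; the strip sits at board (9.7, 7.1), yaw 0.049, so it needs +17 mm x and −87 mm y. Residuals are under 1 px. I'll shut the fingers, turn the tool to the board and travel high.

```bash
python3 -m crank '[[[0,0,0,0,0,0.88,0],[0,0,0,0,0,0.88,0],[0,0,0,0,0,0.87,0],[0.42,-1,0,0,0,0,0],[0.42,-1,0,0,0,0,0],[0.42,-1,0,0,0,0,0],[0.42,-1,0,0,0,0,0],[0.42,-1,0,0,0,0,0]]]' 20
python3 -m crank '[[[0.42,-1,0,0,0,0,0],[0.42,-1,0,0,0,0,0],[0.42,-1,0,0,0,0,0],[0.42,-1,0,0,0,0,0],[0.42,-1,0,0,0,0,0],[0.42,-1,0,0,0,0,0],[0.42,-1,0,0,0,0,0],[0.42,-1,0,0,0,0,0]]]'
python3 -m crank '[[[0.42,-1,0,0,0,0,0],[0.42,-1,0,0,0,0,0],[0.42,-1,0,0,0,0,0],[0.42,-1,0,0,0,0,0],[0.42,-1,0,0,0,0,0],[0.42,-1,0,0,0,0,0],[0.42,-1,0,0,0,0,0],[0.42,-1,0,0,0,0,0]]]'
```

```text
time_s: 0.9
eef_pos: [247.2, -359.8, 231.0]
ee_rot: [-0.0, 1.0, 0.008, -0.0]
force: [0.3, -0.4, 0.5]
grip_width: -0.005
grip_force: 0.0
time_s: 1.7
eef_pos: [327.8, -158.4, 231.2]
ee_rot: [-0.0, 1.0, 0.008, -0.0]
force: [0.4, -0.7, 0.3]
grip_width: -0.001
grip_force: 0.0
time_s: 2.5
eef_pos: [408.5, 43.0, 231.1]
ee_rot: [-0.0, 1.0, 0.008, -0.0]
force: [0.8, -1.0, 0.8]
grip_width: -0.002
grip_force: 0.0
```

```bash
python3 -m crank '[[[0.4,-1,0,0,0,0,0],[0.4,-1,0,0,0,0,0],[0.4,-1,0,0,0,0,0],[0.4,-1,0,0,0,0,0],[0.4,-1,0,0,0,0,0],[0.4,-1,0,0,0,0,0],[0.32,-0.48,0,0,0,0,0],[0,0,0,0,0,0,0]]]'
python3 -m crank '[[[0,0,1,0,0,0,0],[0,0,1,0,0,0,0],[0,0,1,0,0,0,0],[0,0,1,0,0,0,0],[0,0,1,0,0,0,0],[0,0,1,0,0,0,0],[0,0,1,0,0,0,0],[0,0,0.4,0,0,0,0]]]'
python3 - <<'E'
from h import *
a=capture('side')[205:355,232:432];cv2.imwrite('pics/s1.png',cv2.resize(a,None,fx=4,fy=4,interpolation=cv2.INTER_CUBIC));print(sense()['eef_pos'],sense()['force'])
E
```

```text
time_s: 3.3
eef_pos: [473.8, 205.9, 230.7]
ee_rot: [0.0, 1.0, 0.009, -0.0]
force: [-0.2, 0.7, -0.5]
grip_width: -0.0
grip_force: 0.0
time_s: 4.1
eef_pos: [472.3, 204.0, 44.4]
ee_rot: [0.0, 1.0, 0.008, -0.002]
force: [0.4, -1.1, -0.9]
grip_width: -0.001
grip_force: 0.0
[472.24181091 204.03102171  44.06117613] [-1.24807903  0.00727925 -0.36565565]
```

View pics/s1.png

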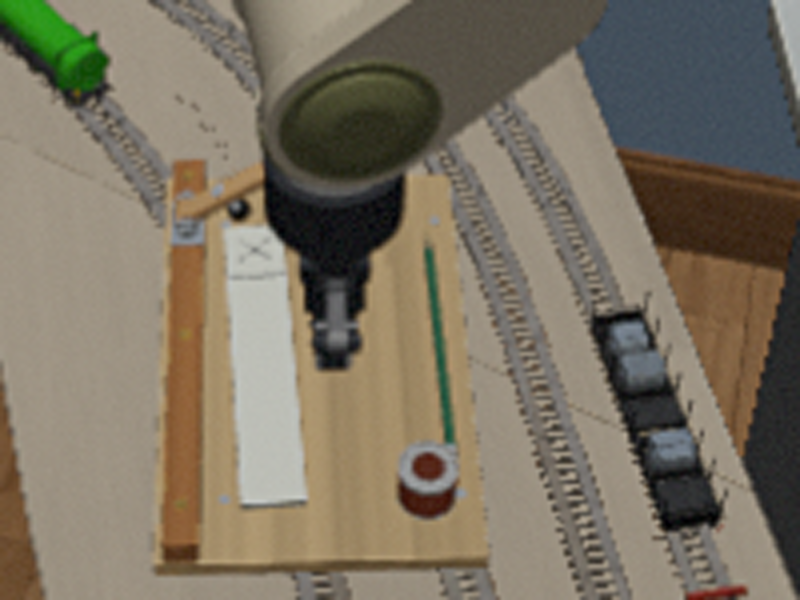

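The fingers (crop about (335,360)) stand in front of the strip, clear of pencil, tin and lever. I'll feel for the deck.

```bash
python3 -m crank '[[[0,0,0.2,0,0,0,0],[0,0,0.2,0,0,0,0],[0,0,0.1,0,0,0,0],[0,0,0.06,0,0,0,0],[0,0,0.06,0,0,0,0],[0,0,0.04,0,0,0,0],[0,0,0.04,0,0,0,0],[0,0,0,0,0,0,0]]]'
```

```text
time_s: 4.95
eef_pos: [473.6, 204.9, 28.7]
ee_rot: [0.0, 1.0, 0.008, -0.0]
force: [-1.1, -0.9, -0.8]
grip_width: -0.001
grip_force: 0.0
```

```bash
python3 -m crank '[[[0,0,0.04,0,0,0,0],[0,0,0.04,0,0,0,0],[0,0,0.04,0,0,0,0],[0,0,0,0,0,0,0],[0,0,0,0,0,0,0],[0,0,0,0,0,0,0],[0,0,0,0,0,0,0],[0,0,0,0,0,0,0]]]'
python3 -m crank '[[[0,0,0.04,0,0,0,0],[0,0,0.02,0,0,0,0],[0,0,0,0,0,0,0],[0,0,0,0,0,0,0],[0,0,0,0,0,0,0],[0,0,0,0,0,0,0],[0,0,0,0,0,0,0],[0,0,0,0,0,0,0]]]'
```

```text
time_s: 5.75
eef_pos: [473.7, 204.9, 26.4]
ee_rot: [0.0, 1.0, 0.008, 0.0]
force: [-3.2, -1.4, 6.8]
grip_width: -0.001
grip_force: 3.7
time_s: 6.55
eef_pos: [473.7, 204.9, 26.3]
ee_rot: [0.0, 1.0, 0.008, 0.0]
force: [-9.6, -2.3, 25.2]
grip_width: -0.005
grip_force: 12.4
```

Deck top is at z≈26.5 (board underside ≈4.4). I raise 2.5 mm clear of it and refit with this height.

```bash
python3 -m crank '[[[0,0,-0.2,0,0,0,0],[0,0,0,0,0,0,0],[0,0,0,0,0,0,0],[0,0,0,0,0,0,0],[0,0,0,0,0,0,0],[0,0,0,0,0,0,0],[0,0,0,0,0,0,0],[0,0,0,0,0,0,0]]]'
python3 - <<'E'
from fit import *
for w in (1,):
  f=lambda q:res(np.r_[q[:2],4.4,q[2:]])
  r2=least_squares(f,np.delete(r.x,2),loss='soft_l1');print(r2.x.round(3),abs(r2.fun).max())
# free per-camera height offsets
g=lambda q:np.r_[proj('top',bw(q,B)+[q[7],q[8],0])-Bt,proj('side',bw(q,B)-[q[7],q[8],0])-Bs,proj('top',sw(q,S)+[q[7],q[8],0])-St,proj('side',sw(q,S)-[q[7],q[8],0])-Ss].ravel()
f=lambda q:g(np.r_[q[:2],4.4,q[2:]])
r3=least_squares(f,np.r_[r2.x,0,0],loss='soft_l1');print(r3.x.round(3),abs(r3.fun).max())
E
```

```text
time_s: 7.35
eef_pos: [473.6, 204.9, 29.3]
ee_rot: [0.0, 1.0, 0.008, -0.0]
force: [1.0, 0.4, -0.8]
grip_width: 0.0
grip_force: 0.0
[5.01791e+02 1.82254e+02 1.70000e-02 9.73800e+00 7.31300e+00 4.90000e-02] 1.3880516661679962
[ 5.01931e+02  1.82433e+02  1.60000e-02  9.78000e+00  7.17900e+00
  4.90000e-02  9.04000e-01 -1.69500e+00] 0.8565656350363327
```

```bash
python3 -m crank '[[[0.12,0,0,0,0,0,0],[0.12,0,0,0,0,0,0],[0.12,0,0,0,0,0,0],[0.12,0,0,0,0,0,0],[0.12,0,0,0,0,0,0],[0.1,0,0,0,0,0,0],[0.1,0,0,0,0,0,0],[0.08,0,0,0,0,0,0]]]'
python3 -m crank '[[[0.04,0,0,0,0,0,0],[0.02,0,0,0,0,0,0],[0.02,0,0,0,0,0,0],[0,0,0,0,0,0,0],[0,0,0,0,0,0,0],[0,0,0,0,0,0,0],[0,0,0,0,0,0,0],[0,0,0,0,0,0,0]]]'
```

```text
time_s: 8.15
eef_pos: [495.9, 205.2, 29.3]
ee_rot: [-0.0, 1.0, 0.008, 0.0]
force: [0.6, -0.1, 0.0]
grip_width: 0.004
grip_force: 0.1
time_s: 8.95
eef_pos: [497.6, 205.3, 29.3]
ee_rot: [-0.0, 1.0, 0.008, 0.0]
force: [0.6, 0.4, 0.7]
grip_width: 0.005
grip_force: 0.0
```

```bash
python3 -m crank '[[[0.04,0,0,0,0,0,0],[0.02,0,0,0,0,0,0],[0.02,0,0,0,0,0,0],[0,0,0,0,0,0,0],[0,0,0,0,0,0,0],[0,0,0,0,0,0,0],[0,0,0,0,0,0,0],[0,0,0,0,0,0,0]]]'
```

```text
time_s: 9.75
eef_pos: [499.6, 205.3, 29.3]
ee_rot: [-0.0, 1.0, 0.008, 0.0]
force: [0.5, -0.5, 0.1]
grip_width: -0.002
grip_force: 0.0
```

```bash
python3 -m crank '[[[0.04,0,0,0,0,0,0],[0.02,0,0,0,0,0,0],[0,0,0,0,0,0,0],[0,0,0,0,0,0,0],[0,0,0,0,0,0,0],[0,0,0,0,0,0,0],[0,0,0,0,0,0,0],[0,0,0,0,0,0,0]]]'
python3 - <<'E'
from h import *
a=capture('side')[205:355,232:432];cv2.imwrite('pics/s2.png',cv2.resize(a,None,fx=4,fy=4,interpolation=cv2.INTER_CUBIC))
E
```

```text
time_s: 10.55
eef_pos: [500.6, 205.3, 29.1]
ee_rot: [0.0, 1.0, 0.008, -0.001]
force: [-3.9, -0.8, 2.5]
grip_width: -0.004
grip_force: 2.6
```

View pics/s2.png

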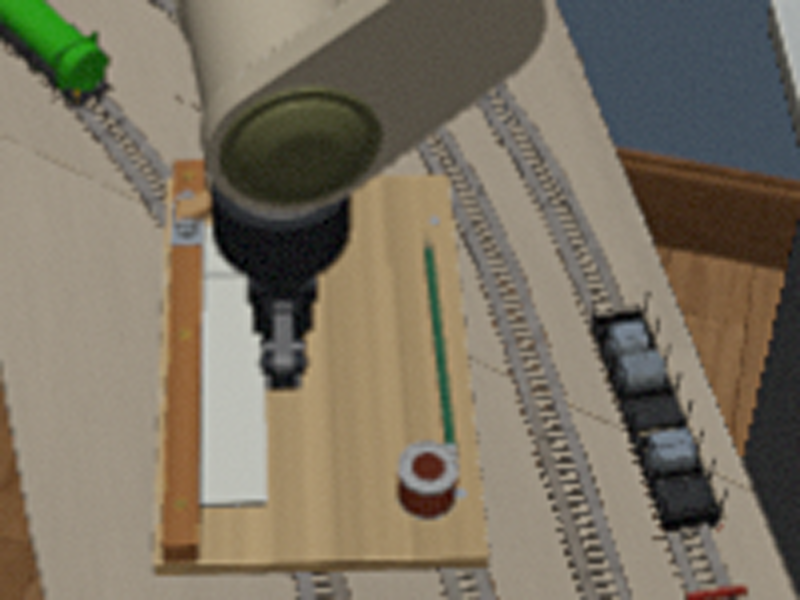

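The strip lies flush along the fence (crop x≈203, from y=250 to 505). Now I'll back off, rise and move round to the strip's left end.

```bash
python3 -m crank '[[[-0.28,0,0,0,0,0,0],[0,0,-0.7,0,0,0,0],[0,-0.5,-0.7,0,0,0,0],[0.2,-0.9,0,0,0,0,0],[0.3,-0.9,0,0,0,0,0],[0.3,-0.9,0,0,0,0,0],[0.28,-0.9,0,0,0,0,0],[0.2,-0.18,0,0,0,0,0]]]'
python3 -m crank '[[[0,0,0.4,0,0,0,0],[0,0,0.4,0,0,0,0],[0,0,0.3,0,0,0,0],[0,0,0.2,0,0,0,0],[0,0,0.1,0,0,0,0],[0,0,0,0,0,0,0],[0,0,0,0,0,0,0],[0,0,0,0,0,0,0]]]'
```

```text
time_s: 11.4
eef_pos: [524.7, 314.6, 64.4]
ee_rot: [-0.0, 1.0, 0.009, 0.001]
force: [-0.1, 0.2, -0.6]
grip_width: -0.004
grip_force: 0.0
time_s: 12.2
eef_pos: [524.5, 312.8, 29.7]
ee_rot: [-0.0, 1.0, 0.008, 0.0]
force: [-0.0, -0.3, 0.5]
grip_width: 0.002
grip_force: 0.0
```

```bash
python3 -m crank '[[[0,0.2,0,0,0,0,0],[0,0.2,0,0,0,0,0],[0,0.2,0,0,0,0,0],[0,0.2,0,0,0,0,0],[0,0.2,0,0,0,0,0],[0,0.2,0,0,0,0,0],[0,0.2,0,0,0,0,0],[0,0.2,0,0,0,0,0]]]'
python3 -m crank '[[[0,0.2,0,0,0,0,0],[0,0.2,0,0,0,0,0],[0,0.2,0,0,0,0,0],[0,0.2,0,0,0,0,0],[0,0.2,0,0,0,0,0],[0,0.15,0,0,0,0,0],[0,0.1,0,0,0,0,0],[0,0,0,0,0,0,0]]]'
python3 - <<'E'
from h import *
a=capture('side')[225:355,252:362];b=capture('top')[165:245,182:292]
c=np.vstack([cv2.resize(a,(440,520),interpolation=cv2.INTER_CUBIC)[:300],cv2.resize(b,(440,320),interpolation=cv2.INTER_CUBIC)[:300]])
cv2.imwrite('pics/s3.png',c);print(sense()['eef_pos'])
E
```

```text
time_s: 13.0
eef_pos: [525.0, 272.3, 29.3]
ee_rot: [-0.0, 1.0, 0.008, -0.0]
force: [0.0, 0.9, 0.2]
grip_width: -0.003
grip_force: 0.2
time_s: 13.8
eef_pos: [525.6, 241.2, 29.3]
ee_rot: [0.0, 1.0, 0.008, -0.0]
force: [0.4, -0.4, 1.0]
grip_width: -0.001
grip_force: 0.0
[525.53325259 241.52681441  29.28587471]
```

View pics/s3.png

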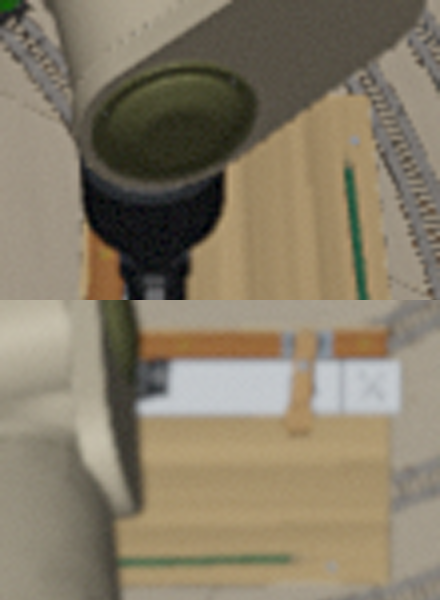

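Top part: strip flush at the fence; line at crop x≈344, board edge ≈389, strip end ≈401. I compute what remains.

```bash
cat > rem.py <<'E'
from h import *
def rem(line,end,edge):
    n=R.from_euler('z',.016).as_matrix()[:2,:2]
    f=lambda uv,z:(n.T@(ray2('top',[uv],z)[0,:2]-[502,182.4])).round(1)
    print('line',f(line,32.4),'end',f(end,32.4),'edge',f(edge,26.4))
E
python3 - <<'E'
from rem import *
c=lambda u,v:((u+.5)/4-.5+182,(v-300+.5)/4-.5+165)
rem(c(344,387),c(401.5,387),c(389,440))
im=capture('top')
# intensity profile along the strip/edge rows
print(im[182:190,255:292].mean((0,)).astype(int)[:,0].tolist()); print(im[200:220,270:285].mean((0,)).astype(int)[:,0].tolist())
E
```

```text
line [  27.6 -110.7] end [  27.3 -150.6] edge [  -9.  -141.6]
[130, 110, 107, 104, 105, 145, 187, 201, 203, 203, 202, 193, 183, 193, 202, 203, 200, 196, 195, 194, 194, 193, 195, 200, 203, 201, 189, 156, 137, 138, 138, 138, 140, 140, 139, 140, 140]
[109, 109, 109, 109, 109, 109, 109, 109, 110, 114, 125, 128, 127, 127, 128]
```

```bash
python3 -m crank '[[[0,0.2,0,0,0,0,0],[0,0.2,0,0,0,0,0],[0,0.2,0,0,0,0,0],[0,0.2,0,0,0,0,0],[0,0.15,0,0,0,0,0],[0,0.1,0,0,0,0,0],[0,0.07,0,0,0,0,0],[0,0,0,0,0,0,0]]]'
cat > prof.py <<'E'
from rem import *
from scipy.ndimage import map_coordinates
im=np.mean([capture('top').astype(float) for _ in range(2)],0)
b=im[182:190,:,0].mean(0); b2=im[202:220,:,0].mean(0)
x=np.arange(640)
seg=b[272:284]; print(b[268:298].astype(int).tolist()); print(b2[272:286].astype(int).tolist())
E
python3 prof.py
```

```text
time_s: 14.75
eef_pos: [526.0, 213.3, 29.3]
ee_rot: [0.0, 1.0, 0.008, 0.0]
force: [-0.3, 0.1, -0.3]
grip_width: -0.0
grip_force: 0.0
[202, 202, 202, 202, 202, 202, 202, 201, 197, 192, 197, 202, 202, 199, 194, 191, 191, 194, 196, 197, 200, 202, 201, 187, 155, 137, 138, 139, 139, 139]
[108, 108, 108, 108, 108, 109, 109, 114, 124, 126, 125, 125, 126, 128]
```

```bash
python3 - <<'E'
from rem import *
rem((277.0,185.5),(291.55,185.5),(279.35,211)); rem((267.0,185.5),(281.6,185.5),(279.35,211))
rem((267.0,185.5),(281.6,185.5),(279.35,187))
E
```

```text
line [  29.8 -136.8] end [  29.6 -177.1] edge [ -40.6 -142.8]
line [  30. -109.] end [  29.7 -149.5] edge [ -40.6 -142.8]
line [  30. -109.] end [  29.7 -149.5] edge [  26.3 -142.9]
```

```bash
python3 -m crank '[[[0,0.07,0,0,0,0,0],[0,0.06,0,0,0,0,0],[0,0.06,0,0,0,0,0],[0,0,0,0,0,0,0],[0,0,0,0,0,0,0],[0,0,0,0,0,0,0],[0,0,0,0,0,0,0],[0,0,0,0,0,0,0]]]'
python3 -m crank '[[[0,-0.2,0,0,0,0,0],[0,-0.2,-0.6,0,0,0,0],[0,0,-1,0,0,0,0],[0,-0.5,-1,0,0,0,0],[-0.8,-0.8,-1,0,0,0,0],[-1,-0.8,-1,0,0,0,0],[-1,0,-1,0,0,0,0],[-1,0,0,0,0,0,0]]]'
python3 -m crank '[[[-1,0,0,0,0,0,0],[-1,0,0,0,0,0,0],[-1,0,0,0,0,0,0],[0,0,0,0,0,0,0],[0,0,0,0,0,0,0],[0,0,0,0,0,0,0],[0,0,0,0,0,0,0],[0,0,0,0,0,0,0]]]'
python3 prof.py; python3 - <<'E'
from h import *
a=capture('side');cv2.imwrite('pics/side4.png',a);b=capture('top');cv2.imwrite('pics/top4.png',b)
A=cv2.resize(a[240:290,262:362],None,fx=7.8,fy=7.8,interpolation=cv2.INTER_CUBIC)[:,:780]
Bm=cv2.resize(b[165:190,200:300],None,fx=7.8,fy=7.8,interpolation=cv2.INTER_CUBIC)
cv2.imwrite('pics/c4.png',np.vstack([A,Bm]));print(A.shape,Bm.shape)
E
```

```text
time_s: 15.65
eef_pos: [526.1, 208.8, 29.3]
ee_rot: [-0.0, 1.0, 0.008, -0.0]
force: [0.0, -0.1, 0.9]
grip_width: -0.001
grip_force: 0.0
time_s: 16.45
eef_pos: [430.2, 270.9, 172.3]
ee_rot: [-0.001, 1.0, 0.009, 0.003]
force: [-0.5, -0.3, 0.4]
grip_width: 0.003
grip_force: 0.0
time_s: 17.25
eef_pos: [355.5, 268.4, 169.2]
ee_rot: [0.0, 1.0, 0.008, -0.0]
force: [-0.2, -0.1, -0.8]
grip_width: -0.0
grip_force: 0.0
[203, 203, 203, 203, 203, 203, 203, 203, 203, 202, 193, 184, 195, 203, 202, 199, 197, 197, 196, 192, 190, 195, 201, 203, 199, 182, 157, 141, 139, 140]
[109, 109, 110, 109, 109, 109, 109, 115, 125, 128, 126, 126, 127, 129]
(390, 780, 3) (195, 780, 3)
```

View pics/c4.png

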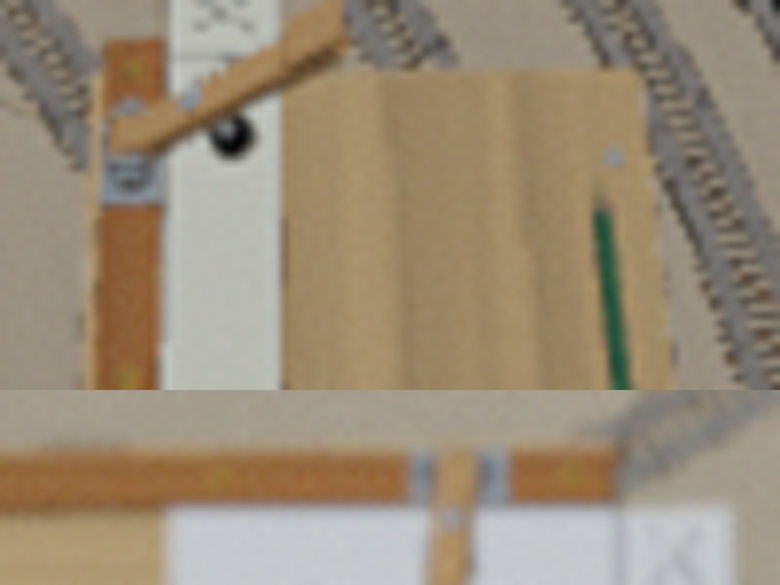

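```bash
python3 - <<'E'
from fit import *
from rem import rem
im=cv2.imread('pics/side4.png').astype(float)
# column profiles: line near u 176-220 -> cols 285-290 ; deck edge cols 302-340
print(im[240:256,285:290,0].mean(1).astype(int).tolist())
for c in (300,310,320,330,340): print(c,im[243:256,c:c+4,0].mean(1).astype(int).tolist())
n=R.from_euler('z',.016).as_matrix()[:2,:2]
f=lambda uv,z:(n.T@(ray2('side',[uv],z)[0,:2]-[502,182.4])).round(1)
c=lambda u,v:((u+.5)/7.8-.5+262,(v+.5)/7.8-.5+240)
print('line',f(c(185,57),32.4),'edge',f(c(300,70),26.4),f(c(500,70),26.4),f(c(630,70),26.4),'fence end',f(c(130,40),44.4))
rem((279,185.5),(293.5,185.5),(279.35,211))
print('top fence end', (n.T@(ray2('top',[(278.67,180.5)],44.4)[0,:2]-[502,182.4])).round(1))
E
```

```text
[163, 171, 167, 168, 179, 179, 172, 164, 178, 161, 137, 130, 124, 109, 75, 61]
300 [90, 88, 86, 72, 51, 50, 68, 93, 105, 102, 103, 102, 102]
310 [97, 95, 112, 104, 114, 105, 108, 97, 95, 94, 96, 96, 95]
320 [126, 125, 126, 125, 122, 120, 106, 97, 99, 99, 99, 99, 100]
330 [126, 128, 126, 126, 127, 120, 103, 99, 97, 98, 98, 98, 99]
340 [98, 94, 102, 98, 105, 99, 101, 103, 102, 104, 104, 105, 102]
line [  38.4 -140. ] edge [   1.1 -139. ] [ -64.2 -137.5] [-106.7 -136.5] fence end [  55.8 -136.6]
line [  29.8 -142.3] end [  29.5 -182.5] edge [ -40.6 -142.8]
top fence end [  42.2 -142.1]
```

The line (top crop x≈620, side crop y≈57) is about 1 mm beyond the edge, within tolerance. I'll check the strip's angle and gap numerically.

```bash
python3 - <<'E'
from h import *
im=cv2.imread('pics/top4.png').astype(float)[:,:,0]
def cross(c,lo,hi,th,up):
    p=im[lo:hi,c]
    for i in range(len(p)-1):
        if (p[i]<th<=p[i+1]) if up else (p[i]>=th>p[i+1]): return lo+i+(p[i]-th)/(p[i]-p[i+1])
C=[c for c in range(224,291,3) if not 253<=c<=263]
n=R.from_euler('z',.016).as_matrix()[:2,:2]
for nm,a in (('back',(174,188,130,True)),('front',(186,202,150,False))):
    pts=np.array([(c,cross(c,*a)) for c in C if cross(c,*a)]); w=(ray2('top',pts,32.4)[:,:2]-[502,182.4])@n
    print(nm,np.polyfit(w[:,1],w[:,0],1).round(4),w[:,0].round(1).tolist())
C=range(184,252,4)
pts=np.array([(c,cross(c,165,178,110,False)) for c in C if cross(c,165,178,110,False)]); w=(ray2('top',pts,44.4)[:,:2]-[502,182.4])@n
print('fence back',np.polyfit(w[:,1],w[:,0],1).round(4),len(w))
E
```

```text
back [-2.70000e-02  4.70335e+01] [48.2, 48.2, 48.1, 48.0, 47.9, 48.0, 48.0, 47.9, 47.8, 47.9, 47.6, 47.4, 47.5, 47.2, 47.3, 52.6, 54.9, 58.6]
front [6.1000e-03 8.6074e+00] [8.6, 8.6, 8.5, 8.5, 8.4, 8.1, 8.1, 8.0, 8.7, 8.8, 8.5, 8.3, 8.4, 8.1, 8.4, 6.3, 7.1, 7.4, 7.6]
fence back [5.60000e-03 6.69242e+01] 17
```

Parallel within about 0.003 rad. A gentle final push on the front edge will make sure it is flush.

```bash
python3 -m crank '[[[0.85,0.66,0,0,0,0,0],[0.85,0.66,0,0,0,0,0],[0.85,0.66,0,0,0,0,0],[0.85,0.66,0,0,0,0,0],[0.85,0.66,0,0,0,0,0],[0.87,0.64,0,0,0,0,0],[0,0,1,0,0,0,0],[0,0,1,0,0,0,0]]]'
python3 -m crank '[[[0,0,1,0,0,0,0],[0,0,1,0,0,0,0],[0,0,0.7,0,0,0,0],[0,0,0.5,0,0,0,0],[0,0,0.3,0,0,0,0],[0,0,0.1,0,0,0,0],[0,0,0,0,0,0,0],[0,0,0,0,0,0,0]]]'
```

```text
time_s: 18.25
eef_pos: [485.5, 171.5, 118.8]
ee_rot: [-0.0, 1.0, 0.008, 0.001]
force: [-0.3, -0.4, -0.7]
grip_width: 0.0
grip_force: 0.0
time_s: 19.05
eef_pos: [485.1, 172.1, 30.0]
ee_rot: [-0.0, 1.0, 0.008, 0.001]
force: [0.9, -0.0, -0.7]
grip_width: 0.004
grip_force: 0.0
```

```bash
python3 -m crank '[[[0.15,0,0,0,0,0,0],[0.15,0,0,0,0,0,0],[0.12,0,0,0,0,0,0],[0.08,0,0,0,0,0,0],[0.06,0,0,0,0,0,0],[0.05,0,0,0,0,0,0],[0.03,0,0,0,0,0,0],[0,0,0,0,0,0,0]]]'
```

```text
time_s: 19.85
eef_pos: [500.7, 172.3, 29.3]
ee_rot: [-0.0, 1.0, 0.008, -0.0]
force: [-0.7, -0.2, 0.8]
grip_width: -0.002
grip_force: 0.0
```

```bash
python3 -m crank '[[[0.02,0,0,0,0,0,0],[0.02,0,0,0,0,0,0],[0,0,0,0,0,0,0],[0,0,0,0,0,0,0],[0,0,0,0,0,0,0],[0,0,0,0,0,0,0],[0,0,0,0,0,0,0],[0,0,0,0,0,0,0]]]'
```

```text
time_s: 20.65
eef_pos: [501.3, 172.3, 29.2]
ee_rot: [0.0, 1.0, 0.008, -0.001]
force: [-5.8, 0.2, 1.6]
grip_width: -0.001
grip_force: 2.6
```

Contact at the expected place (5.8 N): flush. Now back off, rise, and move over the lever.

```bash
python3 -m crank '[[[-0.4,0,0,0,0,0,0],[0,0,-0.8,0,0,0,0],[0,0,-1,0,0,0,0],[0,0,-1,0,0,0,0],[0,0,-1,0,0,0,0],[0,0,-1,0,0,0,0],[0,0,-0.2,0,0,0,0],[0,0,0,0,0,0,0]]]'
python3 -m crank '[[[0.1,1,0,0,0,0,0],[0.35,1,0,0,0,0,0],[0.4,1,0,0,0,0,0],[0,0,0,0,0,0,0],[0,0,0.5,0,0,0,0],[0,0,0.5,0,0,0,0],[0,0,0,0,0,0,0],[0,0,0,0,0,0,0]]]'
python3 - <<'E'
from h import *
a=capture('side')[205:315,242:382];b=capture('top')[165:225,202:342]
c=np.vstack([cv2.resize(a,None,fx=4,fy=3.2,interpolation=cv2.INTER_CUBIC),cv2.resize(b,None,fx=4,fy=4,interpolation=cv2.INTER_CUBIC)])
cv2.imwrite('pics/s5.png',c)
E
```

```text
time_s: 21.45
eef_pos: [491.9, 172.2, 154.5]
ee_rot: [-0.0, 1.0, 0.008, 0.001]
force: [0.2, 0.5, -0.2]
grip_width: -0.003
grip_force: 0.0
time_s: 22.25
eef_pos: [513.8, 98.1, 128.7]
ee_rot: [-0.0, 1.0, 0.009, -0.001]
force: [-0.7, -0.5, 0.0]
grip_width: 0.0
grip_force: 0.0
```

View pics/s5.png

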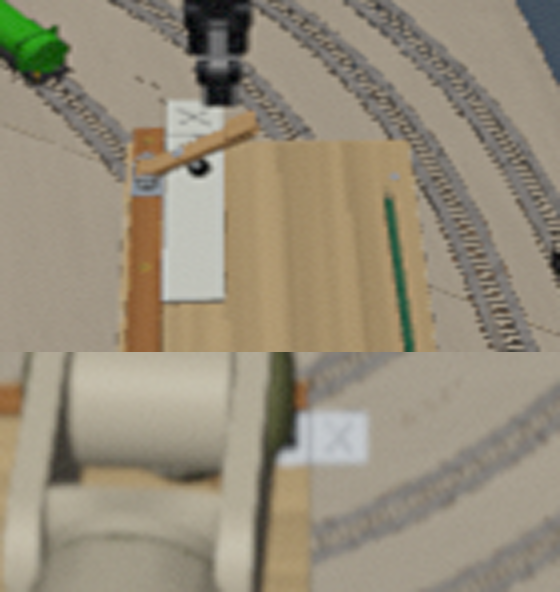

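The strip is flush with the line at the board edge, and the closed fingers (side crop (218,100)) are above the lever. Pressing down.

```bash
python3 -m crank '[[[0,0,0.35,0,0,0,0],[0,0,0.25,0,0,0,0],[0,0,0.25,0,0,0,0],[0,0,0.25,0,0,0,0],[0,0,0.25,0,0,0,0],[0,0,0.25,0,0,0,0],[0,0,0.2,0,0,0,0],[0,0,0.2,0,0,0,0]]]'
python3 -m crank '[[[0,0,0.15,0,0,0,0],[0,0,0.15,0,0,0,0],[0,0,0.1,0,0,0,0],[0,0,0.08,0,0,0,0],[0,0,0,0,0,0,0],[0,0,0,0,0,0,0],[0,0,0,0,0,0,0],[0,0,0,0,0,0,0]]]'
```

```text
time_s: 23.15
eef_pos: [514.2, 97.5, 78.9]
ee_rot: [0.0, 1.0, 0.008, -0.0]
force: [0.0, 0.6, 2.0]
grip_width: 0.0
grip_force: 1.2
time_s: 23.95
eef_pos: [514.2, 97.5, 67.3]
ee_rot: [-0.0, 1.0, 0.008, 0.0]
force: [1.1, -0.4, 0.4]
grip_width: -0.002
grip_force: 0.0
```

```bash
python3 -m crank '[[[0,0,0.08,0,0,0,0],[0,0,0.08,0,0,0,0],[0,0,0.06,0,0,0,0],[0,0,0.04,0,0,0,0],[0,0,0.04,0,0,0,0],[0,0,0,0,0,0,0],[0,0,0,0,0,0,0],[0,0,0,0,0,0,0]]]'
python3 -m crank '[[[0,0,0.04,0,0,0,0],[0,0,0.02,0,0,0,0],[0,0,0,0,0,0,0],[0,0,0,0,0,0,0],[0,0,0,0,0,0,0],[0,0,0,0,0,0,0],[0,0,0,0,0,0,0],[0,0,0,0,0,0,0]]]'
```

```text
time_s: 24.75
eef_pos: [514.3, 97.5, 59.8]
ee_rot: [-0.0, 1.0, 0.008, 0.0]
force: [-0.2, 0.1, 0.5]
grip_width: -0.002
grip_force: 0.0
time_s: 25.55
eef_pos: [514.2, 97.5, 58.4]
ee_rot: [0.0, 1.0, 0.008, 0.0]
force: [-0.6, -0.3, 3.7]
grip_width: 0.004
grip_force: 1.8
```

```bash
python3 -m crank '[[[0,0,0.02,0,0,0,0],[0,0,0.01,0,0,0,0],[0,0,0,0,0,0,0],[0,0,0,0,0,0,0],[0,0,0,0,0,0,0],[0,0,0,0,0,0,0],[0,0,0,0,0,0,0],[0,0,0,0,0,0,0]]]'
```

```text
time_s: 26.35
eef_pos: [514.2, 97.5, 58.3]
ee_rot: [0.0, 1.0, 0.008, 0.0]
force: [-3.7, -0.5, 11.3]
grip_width: -0.004
grip_force: 5.6
```

Clamped at 11 N with the lever level. Lift away and check.

```bash
python3 -m crank '[[[0,0,-0.1,0,0,0,0],[0,0,-0.4,0,0,0,0],[0,0,-1,0,0,0,0],[0,0,-1,0,0,0,0],[0,0,-1,0,0,0,0],[-1,0,-1,0,0,0,0],[-1,0,0,0,0,0,0],[-1,0,0,0,0,0,0]]]'
python3 -m crank '[[[-1,0.5,0,0,0,0,0],[-1,0.5,0,0,0,0,0],[-1,1,0,0,0,0,0],[0,1,0,0,0,0,0],[0,1,0,0,0,0,0],[0,1,0,0,0,0,0],[0,0,0,0,0,0,0],[0,0,0,0,0,0,0]]]'
python3 prof.py; python3 - <<'E'
from h import *
a=capture('side')[235:355,262:362];b=capture('top')[165:245,172:292]
c=np.hstack([cv2.resize(a,(400,480),interpolation=cv2.INTER_CUBIC),cv2.resize(b,None,fx=3.3,fy=6,interpolation=cv2.INTER_CUBIC)])
cv2.imwrite('pics/s6.png',c)
E
```

```text
time_s: 27.15
eef_pos: [438.5, 96.3, 171.0]
ee_rot: [0.0, 1.0, 0.008, 0.001]
force: [-0.2, -1.0, 0.5]
grip_width: -0.002
grip_force: 0.0
time_s: 27.95
eef_pos: [366.2, -30.0, 170.3]
ee_rot: [-0.0, 1.0, 0.008, 0.0]
force: [0.5, -0.2, -0.2]
grip_width: 0.0
grip_force: 0.0
[201, 201, 201, 201, 201, 201, 202, 201, 201, 200, 191, 182, 193, 201, 200, 197, 193, 193, 192, 190, 189, 192, 199, 201, 196, 181, 154, 139, 138, 138]
[107, 108, 107, 108, 107, 107, 106, 111, 121, 124, 123, 122, 119, 119]
```

View pics/s6.png

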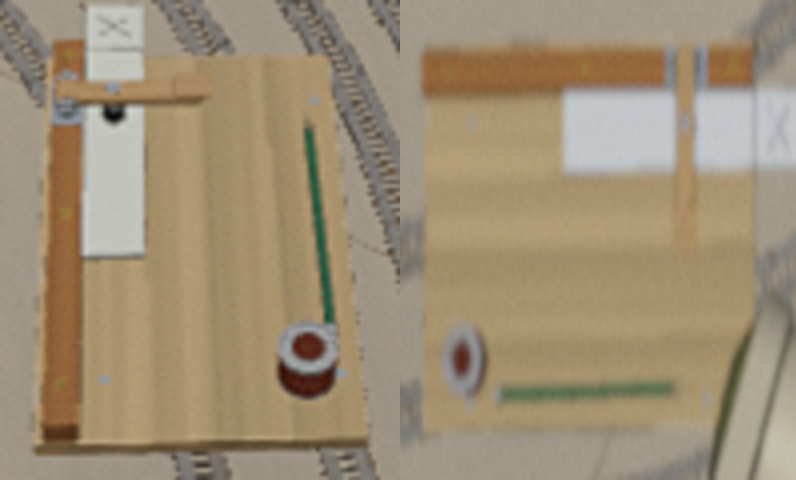

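The lever is down with its foot on the strip (side (115,112)). The line is still at column 279, the strip is flush, and tin and pencil are untouched. Handing in.

```bash
python3 -c "from rig import *; print(finish_job())"
```

```text
the job is handed in; nothing more can be done
None
```

The strip lies flush along the fence with its pencil line about 1 mm past the sawing edge by my camera measurements (limit 4 mm), the lever is clamped down on it, and the hand is clear. I handed the job in at about 28 s; no verdict came back.

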